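# Hang the two-tier pen caddy on the display stand

### The arm

A 6-joint arm with a two-finger parallel gripper is mounted at the origin on the work surface. World frame = base frame: x ahead of the robot, y to its left, z up, the work surface at z = 0. Lengths are in m, angles in rad, forces in N, time in s.
With the tool pointing down it reaches from about 0.275 to 0.85 m from the base axis. Payload 5.2 kg.
Tool frame: the origin (TCP) lies between the finger pads; the fingertips stand 25 mm ahead of it and the grasp point (between the pads) lies 6 mm ahead of it; z points along the fingers, y is the line along which they close (so a half turn about z gives the same grasp; the last joint's range is limited). The gripper opens to 85 mm and grips with 20 to 120 N. Pads are 22 mm wide; open, the fingers measure 114 mm over their backs; the gripper's body (76 mm by 85 mm) begins 54 mm behind the grasp point. The pads swing forward as they close: fully open they stand 13 mm farther back than shut.
Start: joints at [-1.357, 0.259, 1.535, -0, 1.348, -0.203], TCP at [0.223, -0.503, 0.224] pointing down, gripper open.
Joint ranges: [-3.14, 3.14], [-0.91, 2.08], [0.19, 2.58], [-1.22, 4.36], [0.22, 2.71], [-3.12, 3.12]. Speed limits (rad/s): [2.57, 2.57, 3.14, 3.14, 3.14, 3.14].

### API

Orientations are given as a unit quaternion [x, y, z, w].
In Python, from bench import manip gives the robot as it stands.
- The arm moves only by the tool move_arm, never from a script. Its argument "motion" is a list that holds one entry, the list of rows, each a list of 7 numbers: the shift along the tool's x, y, z in cm, then the turn, a rotation vector about the tool's x, y, z in rad, then the opening, from 0 (shut) to 1 (fully open). A call has 1 to 12 rows; each row is the pose to reach, as a shift and turn from the pose commanded when the call began, along the tool's axes at that moment; what a row does not reach only later rows make up. A row lasts 1/10 s, in which the tool goes at most 50 mm and 8.59 degrees, less where a joint would pass 70% of its speed; a pose out of reach is approached as far as the arm can. A call with a gripper value outside its range is refused whole. The fingers move at their own pace and stop on an object; "newtons" is the grip in N (left out, the last holds). Time passes only in rows, so rows that repeat a pose let the fingers close. It gives the time, the measured TCP pose, the force, the opening and the grip force at its end, in the units of the state.
- manip.get_obs(): the state, without advancing time (a new reading comes with each control period).
- manip.read_camera(name): name is "side" or "top" or "wrist"; returns (picture, depth): 480x640x3 uint8, red, green, blue; 480x640 float32, m along the optical axis (not along the pixel's ray), 0 where there is no reading.
- manip.camera_params(name): a dict with "fx", "fy", "cx", "cy" (pixels), "camera_from_world" (4x4, takes a point from world to camera coordinates). Camera axes: x right, y down, z forward; pixel columns grow to the right and rows downward; lengths in m; the calibration is good to about 2 mm. The wrist camera is an equidistant fisheye: a pixel r from the principal point sees the ray r / f radians off the axis. A picture is of the moment at which its call begins: read the wrist's pose just before it. camera_params takes no time and is no camera call; for the wrist camera it gives the pose at the moment of the call.
- manip.close_job(): hands the job in; it is judged then, once.
Trained networks look in the newest picture that a camera, given by its name, has taken for a name from the list of things; names that differ only in an ending like _2 or _b are one class to them, and where a whole thing is asked for, a point or a joint stands for the part that bears it (a point fixed in the world has none). Each returns a list of dicts, best first, with "score" (0 to 1); they miss things now and then, are a little off and sometimes report something else, mostly with a low value. They report only what shows in the picture. A call takes as long as a camera call. They do not tell look-alikes from the thing itself.
- manip.recognise(camera, name): "position" ([row, column] as shares, 0 to 1, of the picture: columns of its width, rows of its height, amid what is visible of it).
- manip.outline_of(camera, name): "mask" (480x640 bool, what is visible of it) and "position" ([row, column] as shares, 0 to 1, of the picture: columns of its width, rows of its height, amid what is visible of it).
The state is a dict: "time": time; "joint_pos": joint angles; "joint_vel": joint speeds; "effort": joint torques, N m; "eef_pos": TCP position; "tcp_rot": TCP orientation; "contact_force": force on the tool from outside, world axes, zero at the start; "torque": the same for the moment, N m; "opening": opening from 0.0 (shut) to 1.0 (fully open); "gripper_force": force on a finger pad.
Only numpy, scipy, OpenCV 4.12 (cv2) and the standard library are available. Lean on these libraries where they do the work, as an engineer would, in place of code of your own. Each camera call takes 0.05 s, during which the arm holds its last target. There are 200 camera calls.

### The job

Hang the flat upper pen caddy on the stand's top rail by its strap hook, with its wire loop towards you, and let go of it. Then hang the square tub from the wire loop under it: bring the tub's snap hook over the loop's front bar and push it down until the bar is fully home behind the sprung gate, and let it hang free. Push gently, never more than about 2 kg (20 N), and leave the other things on the table where they are.

Things in the scene. Friction and masses are not known exactly. Their poses are not given: they have to be found in the camera images.
- stand: Fixed steel display stand. Two posts 230 mm apart (y) carry two level round rails 10 mm thick along y, one straight below the other, centre lines 280 and 180 mm above the table. Feet reach from 20 mm in front of the rails to 110 mm behind. Origin on the table below the rails' middle; x from its front (robot's side) to its back, z up.
- rail_mid (a point): Middle of the top rail's centre line, axes as stand.
- upper: Upper pen caddy, 0.29-0.45 kg: upright plywood plate 110 wide (y), 105 high, 8 thick (mm), pen pocket 25 deep on its front (-x), pens up to 106 high. From the plate's top a steel strap hook goes up, back (+x) and down; grip tab on top. At the bottom a wire loop sticks out to -x. Stands on the table. Origin: underside of the plate, mid thickness; z up.
- upper_hook (a point): Where the rail's centre lies in the strap hook when hung: 11 mm behind, 140 mm above upper's origin. Hook 26 mm wide (y), opens down; hollow 14 mm (x): plate's rear face 7 mm in front, lip 7 mm behind, reaching 20 mm below, its foot splayed back; bridge 5 mm above. Axes as upper. Hung, the plate's back leans on the lower rail.
- upper_tab (a point): Where to grip the upper caddy: on its grip tab, 20 (x) by 10 (y, grip across this) by 45 mm high; 3 mm behind and 178 mm above upper's origin, 18 mm below the tab's top. Axes as upper.
- upper_loop (a point): Middle of the front bar of the upper caddy's wire loop: round bar 8 mm thick along y; side wires, 52 mm apart (centre lines), run 39 mm back (+x) to two sprung pins; the space between is open. At rest 75 mm in front of and 10 mm above upper's origin. Pushed down, the loop gives 2 mm per N (from 1 N up), to a stop 24 mm lower. Axes as upper.
- lower: Lower caddy, 0.22-0.36 kg: square plywood tub 84 by 84 mm, 45 high. A 6 mm steel stem rises 11 mm in front (-x) of its middle and bends back (+x) into a snap hook open downwards, 16 mm wide inside; grip tab on top. The hook's free end hangs 11 mm behind the middle, down to 23 mm below lower_seat. Stands on the table. Origin: middle of the underside; z up.
- lower_seat (a point): Where the loop bar's centre lies in the snap hook when fully home: 95 mm above lower's origin. Axes as lower.
- lower_tab (a point): Where to grip the lower caddy: on its grip tab, 20 (x) by 10 (y, grip across this) by 43 mm high; 34 mm above lower_seat, 17 mm below the tab's top. Axes as lower.
- gate (a joint): Sprung brass gate, 3.5 mm thick, 15 long, closing the snap hook's mouth, hinged on the stem 21 mm below lower_seat. 0 = shut (level), to 1.35 rad = swung up into the hook. The bar entering from below swings it up, at a push growing to 9-11 N, so the sprung loop gives way first; then the bar snaps in, the push drops to 2-4 N and the gate shuts below the bar.
- mug: Blue mug, 84 mm wide, 70 high; leave alone.
- jam_jar: Glass jar with a lid, 72 mm wide, 90 high; leave alone.
- marker_a: Marker pen lying on the table, 130 mm long, 16 thick; leave alone.
- marker_b: Another marker pen; leave alone.
- marker_c: Another marker pen; leave alone.
- glue_stick: Standing glue stick, 26 mm wide, 75 high; leave alone.
- scissors: Scissors lying flat, 150 mm long; leave alone.
There are look-alikes about, which are no part of the job. What is shaped like the upper but blue is not meant.

How it is judged:
On the way, in this order (a step that is already met when the one before it is completed fails the run):
1. the upper caddy hangs by its strap hook on the top rail, let go (x of upper_hook in the frame of rail_mid between -0.008 and 0.008 m and z of upper_hook in the frame of rail_mid between -0.006 and 0.006 m and y of upper_hook in the frame of rail_mid between -0.06 and 0.06 m and angle between upper's own z axis and vertical below 0.15 rad and contact force between the fingers and upper below 0.1 N), for 0.3 s.
2. the loop's bar is home in the tub's snap hook with the gate shut below it (x of upper_hook in the frame of rail_mid between -0.008 and 0.008 m and z of upper_hook in the frame of rail_mid between -0.006 and 0.006 m and y of upper_hook in the frame of rail_mid between -0.06 and 0.06 m and angle between upper's own z axis and vertical below 0.15 rad and x of lower_seat in the frame of upper_loop between -0.007 and 0.007 m and z of lower_seat in the frame of upper_loop between -0.006 and 0.006 m and y of lower_seat in the frame of upper_loop between -0.022 and 0.022 m and value of joint gate below 0.2 rad and height (world z) of lower above 0.03 m), for 0.2 s.
At the end, for the whole second after the job is handed in: Both hang still and released: rail within 8 mm (x), 6 mm (z), 60 mm (y) of the upper hook's seat, upper upright to 0.15 rad; loop bar within 7 mm (x), 6 mm (z), 22 mm (y) of the lower hook's seat, gate below 0.2 rad, tub over 30 mm clear of the table, upright to 0.3 rad (all of step 2 and contact force between the fingers and upper below 0.1 N and contact force between the fingers and lower below 0.1 N and angle between lower's own z axis and vertical below 0.3 rad and linear speed of lower below 0.05 m/s and linear speed of upper below 0.03 m/s); the robot touches nothing.
It fails at once if the two caddies press on each other with more than 20 N (contact force between lower and upper above 20 N).
It fails at once if a caddy presses on the stand with more than 60 N (contact force between any of upper, lower and stand above 60 N).
It fails at once if another thing on the table is moved by more than 30 mm (distance of any of mug, jam_jar, marker_a, marker_b, marker_c, glue_stick, scissors from where it was at the start of the episode above 0.03 m).
It also fails if it takes over 72 s, if anything falls off the work surface, if the arm or the gripper's body presses on something with over 40 N, if the wrist force passes 120 N, or if a joint passes its speed limit or range.

## Working session

There is one attempt and no reset: what is moved stays moved. The work goes in short steps, Python scripts to look and compute and a tool call to move; the robot and the scene stay as the last step left them, time stands still between calls to the robot, and variables do not carry over. Pictures are saved under pics/ and viewed, at most 10 in all, crops included, and the job is handed in when it is done.

Besides the shell and the picture viewer there is one more tool, called after "Emit:" as name([rows], argument=value, ...), one row to a line, values as JSON. move_arm: Moves the arm, as the interface text tells. Its arguments: {"type":"object","properties":{"motion":{"type":"array"},"newtons":{"type":"number"}},"required":["motion"]}

```bash
mkdir -p pics; ls
cat > h.py <<'E'
import numpy as np, cv2
from bench import manip
def save(cam,fn):
    im,d=manip.read_camera(cam); cv2.imwrite(fn,im[:,:,::-1]); np.savez(''+cam+'.npz',im=im,d=d); return im,d
def world(cam,u,v,z):
    p=manip.camera_params(cam); T=np.linalg.inv(np.array(p['camera_from_world']))
    c=np.array([(u-p['cx'])/p['fx']*z,(v-p['cy'])/p['fy']*z,z,np.ones_like(z)])
    return (T@c.reshape(4,-1))[:3].T
def cloud(cam,d):
    v,u=np.mgrid[0:480,0:640]; return world(cam,u.ravel(),v.ravel(),d.ravel()).reshape(480,640,3)
E
python3 - <<'E'
from h import *
o=manip.get_obs();print(o['time'],o['eef_pos'],o['tcp_rot'],o['contact_force'])
for c in ('side','top'):
    save(c,f'pics/{c}0.png')
    p=manip.camera_params(c);print(c,np.round(np.linalg.inv(p['camera_from_world']),3).tolist(),p['fx'])
    for n in('stand','upper','lower','upper_tab','lower_tab'):
        print(n,[(round(r['score'],2),round(r['position'][1]*640),round(r['position'][0]*480)) for r in manip.recognise(c,n)])
E
```

```text
pics
0.0 [ 0.22256153 -0.50234585  0.22314643] [ 9.78359779e-01  2.06908767e-01 -2.59236411e-05 -9.50811887e-04] [-0.20004105 -0.21458458 -0.35638136]
side [[0.896, -0.315, 0.313, 0.252], [-0.443, -0.612, 0.655, -0.65], [-0.014, -0.725, -0.688, 0.894], [0.0, 0.0, 0.0, 1.0]] 509.28485911121794
stand [(0.73, 349, 273)]
upper [(0.77, 244, 229), (0.6, 182, 213), (0.36, 341, 392), (0.2, 460, 388)]
lower []
upper_tab [(0.97, 241, 234), (0.96, 184, 213)]
lower_tab [(0.91, 342, 392), (0.41, 242, 231)]
top [[-0.011, -0.975, 0.223, 0.271], [-1.0, 0.011, -0.002, -0.006], [-0.001, -0.223, -0.975, 1.453], [0.0, 0.0, 0.0, 1.0]] 536.0833480308503
stand [(0.78, 323, 208)]
upper [(0.89, 165, 316), (0.76, 225, 275)]
lower [(0.92, 398, 264)]
upper_tab [(0.97, 220, 276), (0.86, 165, 320)]
lower_tab [(0.98, 399, 267), (0.56, 316, 207)]
```

View pics/side0.png

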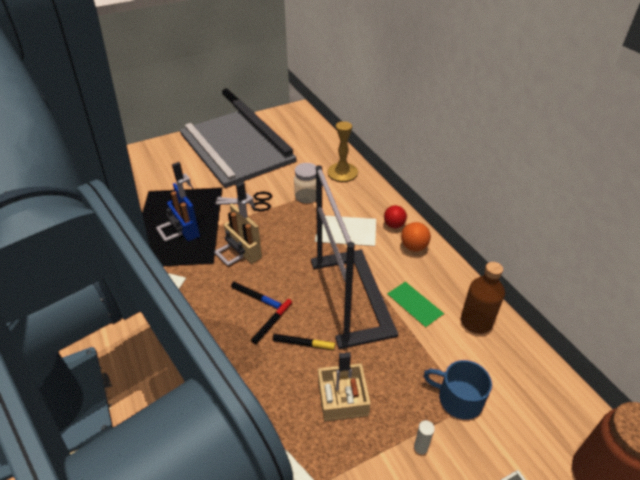

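View pics/top0.png

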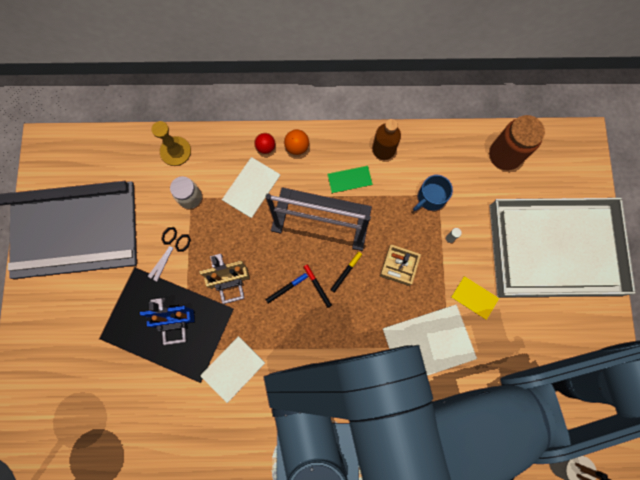

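Candidates for "upper": the plywood one at top (225,275) / side (241,234), and the blue one at top (165,318) / side (183,213). The plywood one fits, since the blue one is excluded. The tub is at top (400,264) / side (342,392). The stand is at top (322,212), turned slightly. I'll confirm this in a crop and measure from both depth views.

Run:
```python
from h import *
cl={}
for c in('side','top'):
    f=np.load(c+'.npz'); cl[c]=cloud(c,f['d']); 
    cl[c][f['d']==0]=np.nan
im=np.load('top.npz')['im']; s=np.load('side.npz')['im']
a=cv2.resize(im[225:345,130:270],(400,343)); b=cv2.resize(s[170:275,150:272],(400,343)); e=cv2.resize(im[180:290,260:425],(400,257));g=cv2.resize(s[345:425,300:385],(400,257))
cv2.imwrite('pics/crop1.png',np.vstack([np.hstack([a,b]),np.hstack([e,g])])[:,:,::-1])
def sel(c,u0,u1,v0,v1,z0,z1,name):
    P=cl[c][v0:v1,u0:u1].reshape(-1,3); P=P[(P[:,2]>z0)&(P[:,2]<z1)]
    if len(P)<3: print(name,c,len(P));return
    m=P.mean(0); w,V=np.linalg.eigh(np.cov(P[:,:2].T)); t=(P[:,:2]-m[:2])@V[:,1]
    print(name,c,len(P),m.round(4),'maxz',P[:,2].max().round(4),'dir',np.degrees(np.arctan2(V[1,1],V[0,1])).round(1),'len',np.ptp(t).round(3),'mid',(m[:2]+V[:,1]*(t.max()+t.min())/2).round(4))
sel('top',260,380,180,255,.27,.30,'rail');sel('side',300,370,155,270,.268,.30,'rail')
sel('top',260,380,180,255,.17,.192,'rail2')
sel('top',195,255,245,305,.155,.21,'utab');sel('side',205,270,170,270,.165,.21,'utab')
sel('top',195,255,245,305,.09,.115,'uplate');sel('top',195,255,278,305,.004,.025,'uloop');sel('side',205,270,235,270,.004,.025,'uloop')
sel('top',375,425,240,290,.11,.16,'ltab');sel('side',310,375,345,425,.11,.16,'ltab')
sel('top',375,425,240,290,.035,.055,'tub');sel('side',310,375,345,425,.035,.055,'tub')
```

```text
rail top 499 [ 0.5986 -0.008   0.2837] maxz 0.2913 dir 76.9 len 0.243 mid [ 0.5988 -0.0072]
rail side 558 [ 0.5957 -0.0261  0.2837] maxz 0.289 dir 76.9 len 0.246 mid [ 0.5995 -0.0097]
rail2 top 384 [ 0.5985 -0.0072  0.1836] maxz 0.1915 dir 76.9 len 0.241 mid [ 0.5985 -0.0073]
utab top 72 [0.4961 0.2391 0.1833] maxz 0.199 dir -176.0 len 0.032 mid [0.5007 0.2394]
utab side 128 [0.4966 0.236  0.1838] maxz 0.1987 dir -176.5 len 0.022 mid [0.4976 0.2361]
uplate top 234 [0.4879 0.2379 0.101 ] maxz 0.1148 dir 103.1 len 0.11 mid [0.4876 0.2394]
uloop top 336 [0.4365 0.2409 0.0092] maxz 0.0249 dir 94.0 len 0.161 mid [0.4363 0.2438]
uloop side 423 [0.4514 0.2164 0.0105] maxz 0.0245 dir 136.3 len 0.199 mid [0.4488 0.2188]
ltab top 54 [ 0.5048 -0.2263  0.1393] maxz 0.1536 dir 162.8 len 0.021 mid [ 0.506  -0.2267]
ltab side 198 [ 0.5061 -0.2325  0.1339] maxz 0.1493 dir 157.9 len 0.02 mid [ 0.5064 -0.2327]
tub top 320 [ 0.505  -0.2279  0.0435] maxz 0.0521 dir 167.6 len 0.093 mid [ 0.5068 -0.2283]
tub side 725 [ 0.5046 -0.2359  0.0433] maxz 0.0548 dir 83.3 len 0.099 mid [ 0.5052 -0.2304]
```

View pics/crop1.png

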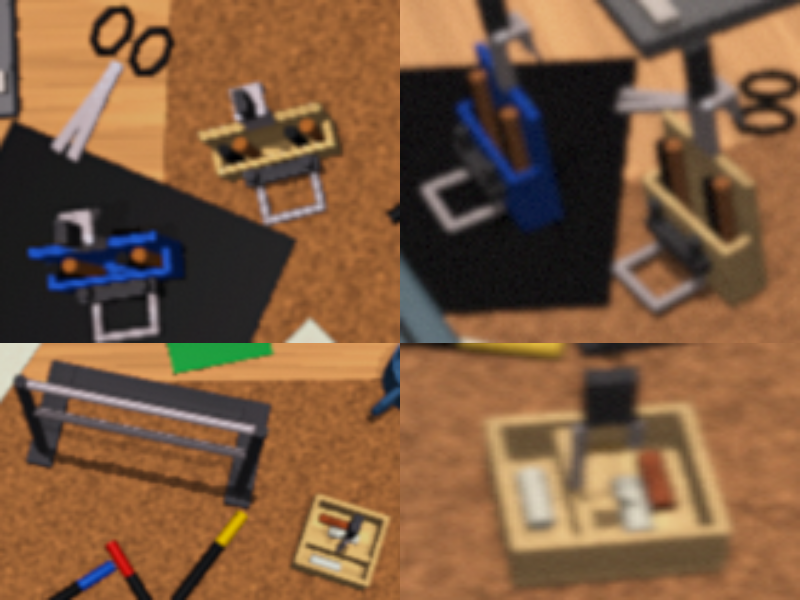

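```bash
cat >> h.py <<'E'
from scipy.spatial.transform import Rotation as R
def go(p,yaw,tool_down=True):
    """shift (cm) and rotvec in tool axes from here to TCP p with tool down, tool x at yaw (deg)"""
    o=manip.get_obs(); A=R.from_quat(o['tcp_rot'])
    B=R.from_euler('z',yaw,degrees=True)*R.from_quat([1,0,0,0])
    print('t',round(o['time'],2),'at',o['eef_pos'].round(4),'shift',(A.inv().apply(np.array(p)-o['eef_pos'])*100).round(2),'turn',(A.inv()*B).as_rotvec().round(4),'F',np.round(o['contact_force'],2))
E
python3 - <<'E'
from h import *
o=manip.get_obs();p=manip.camera_params('wrist')
M=np.linalg.inv(p['camera_from_world']);A=R.from_quat(o['tcp_rot'])
print('cam in tool',A.inv().apply(M[:3,3]-o['eef_pos']).round(3),(A.inv().as_matrix()@M[:3,:3]).round(2).tolist(),p['fx'],p['cx'],p['cy'])
go([.495,.239,.33],13.1)
f=np.load('top.npz');C=cloud('top',f['d'])
for z0,z1,u0,u1,v0,v1,n in((.035,.055,375,425,240,290,'tub'),(.09,.112,195,255,245,305,'plate')):
    P=C[v0:v1,u0:u1].reshape(-1,3);P=P[(P[:,2]>z0)&(P[:,2]<z1)]
    print(n,cv2.minAreaRect((P[:,:2]*1000).astype(np.float32)))
E
```

```text
cam in tool [ 0.067 -0.    -0.15 ] [[-0.0, -0.97, -0.26], [1.0, -0.0, 0.0], [-0.0, -0.26, 0.97]] 371.64829954431775 318.2331682251057 237.6793600828682
t 0.6 at [ 0.2227 -0.5029  0.224 ] shift [ 54.94 -56.81 -10.6 ] turn [-0.      0.      0.1881] F [-0.48  0.81 -0.25]
tub ((506.69976806640625, -228.03814697265625), (84.28646850585938, 85.67835235595703), 70.67831420898438)
plate ((485.5406188964844, 238.8376922607422), (25.68507194519043, 110.46728515625), 13.612485885620117)
```

The crop confirms it: the plywood caddy is top-left at crop (270,140), clear of the blue one at (110,265), and the rail and tub are plain. The wrist camera sits at tool +x, so I'll turn tool x towards the robot (yaw 193°) to keep it clear of the pens.

Emit:
move_arm([
  [[4.6,-4.7,-3,0,0,-0.15,1],[9.2,-9.5,-6,0,0,-0.3,1],[13.7,-14.2,-9,0,0,-0.45,1],[18.3,-18.9,-12,0,0,-0.6,1],[22.9,-23.7,-13,0,0,-0.75,0.8],[27.5,-28.4,-13,0,0,-0.9,0.6],[32,-33.1,-13,0,0,-1.05,0.5],[36.6,-37.9,-13,0,0,-1.2,0.5],[41.2,-42.6,-13,0,0,-1.35,0.5],[45.8,-47.3,-13,0,0,-1.5,0.5],[50.4,-52,-13,0,0,-1.65,0.5],[54.9,-56.8,-13,0,0,-1.8,0.5]],
])

```text
time: 1.8
eef_pos: [0.4223, 0.0418, 0.3498]
tcp_rot: [0.443, 0.896, 0.0, 0.001]
contact_force: [0.5, -0.1, 0.1]
opening: 0.504
gripper_force: 0.0
```

Run:
```python
from h import *
go([.495,.239,.33],193.1)
```

```text
t 1.8 at [0.4223 0.0418 0.3498] shift [11.26 17.75  1.99] turn [ 1.0000e-04  1.7000e-03 -1.1472e+00] F [ 0.47 -0.11  0.12]
```

Emit:
move_arm([
  [[2.2,3.5,0.4,0,0,-0.14,0.5],[4.4,7,0.8,0,0,-0.28,0.5],[6.6,10.5,1.2,0,0,-0.42,0.5],[8.8,14,1.6,0,0,-0.56,0.5],[11.3,17.7,2,0,0,-0.7,0.5],[11.3,17.7,2,0,0,-0.85,0.5],[11.3,17.7,2,0,0,-1.0,0.5],[11.3,17.7,2,0,0,-1.147,0.5],[11.3,17.7,2,0,0,-1.147,0.5],[11.3,17.7,2,0,0,-1.147,0.5]],
])

```text
time: 2.8
eef_pos: [0.4953, 0.2364, 0.3293]
tcp_rot: [-0.109, 0.994, 0.0, 0.0]
contact_force: [0.8, -0.0, -0.1]
opening: 0.5
gripper_force: 0.0
```

```bash
cat >> h.py <<'E'
def wcloud(d):
    p=manip.camera_params('wrist'); T=np.linalg.inv(np.array(p['camera_from_world']))
    v,u=np.mgrid[0:480,0:640].astype(float); x=u-p['cx'];y=v-p['cy'];r=np.hypot(x,y)+1e-9;t=r/p['fx']
    k=np.tan(np.minimum(t,1.4))/r; c=np.stack([x*k*d,y*k*d,d],-1)
    P=c@T[:3,:3].T+T[:3,3]; P[d==0]=np.nan; return P
def wpts(P,z0,z1,c,rad):
    m=(P[...,2]>z0)&(P[...,2]<z1)&(np.hypot(P[...,0]-c[0],P[...,1]-c[1])<rad); return P[m],m
def rect(P):
    (c,s,a)=cv2.minAreaRect((P[:,:2]*1000).astype(np.float32)); return len(P),np.round(c,1),np.round(s,1),round(a,1),'z',np.round(np.percentile(P[:,2],[5,50,95]),4)
E
python3 - <<'E'
from h import *
go([.495,.239,.33],193.1)
im,d=save('wrist','pics/w1.png'); P=wcloud(d); np.save('wP.npy',P)
for z0,z1 in((.155,.165),(.165,.2),(.19,.205),(.09,.11),(.1,.15)):
    q,m=wpts(P,z0,z1,(.49,.239),.09); 
    if len(q)>5: print(z0,z1,rect(q),q.mean(0).round(4))
E
```

```text
t 2.8 at [0.4953 0.2364 0.3293] shift [-0.03  0.26 -0.07] turn [ 0.      0.     -0.0104] F [ 0.78 -0.02 -0.1 ]
0.155 0.165 (31, array([488. , 239.5]), array([1.5, 9.7]), 13.7, 'z', array([0.157 , 0.1595, 0.164 ])) [0.488  0.2395 0.1601]
0.165 0.2 (385, array([497.3, 241.6]), array([20.2,  9.7]), 12.8, 'z', array([0.1737, 0.1958, 0.1971])) [0.4951 0.2411 0.1929]
0.19 0.205 (320, array([497.3, 241.5]), array([20.2,  9.5]), 12.5, 'z', array([0.1944, 0.196 , 0.1972])) [0.4966 0.2415 0.1959]
0.09 0.11 (1313, array([487.1, 238.8]), array([ 24.9, 108.3]), 14.0, 'z', array([0.0911, 0.1042, 0.1065])) [0.4896 0.2379 0.1016]
0.1 0.15 (1132, array([496.5, 241.1]), array([ 44.3, 108.3]), 13.9, 'z', array([0.1011, 0.1052, 0.1441])) [0.4922 0.2376 0.1097]
```

View pics/w1.png

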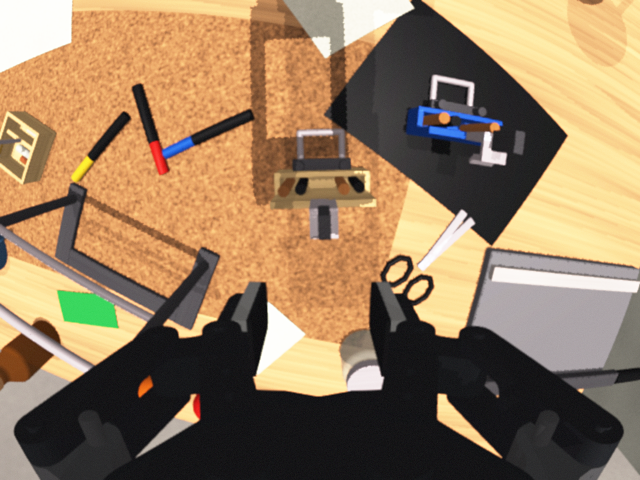

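The wrist view shows the plywood caddy at (322,185), its tab at (323,222) and the loop at (320,135); the blue look-alike is apart at (455,120). The tab centre is (0.4973, 0.2416), yaw 13.3°, with its top at 0.196, matching the text. Now I grasp it.

Run:
```python
from h import *
go([.4973,.2416,.184],193.3)
```

```text
t 2.85 at [0.4953 0.2364 0.3293] shift [-0.31  0.47 14.53] turn [ 0.      0.0001 -0.0137] F [ 0.1  -0.67  0.32]
```

Emit:
move_arm([
  [[-0.3,0.5,4,0,0,-0.014,0.5],[-0.3,0.5,8,0,0,-0.014,0.5],[-0.3,0.5,10.5,0,0,-0.014,0.5],[-0.3,0.5,10.5,0,0,-0.014,0.5],[-0.3,0.5,10.5,0,0,-0.014,0.5]],
])

```text
time: 3.35
eef_pos: [0.4974, 0.2419, 0.225]
tcp_rot: [-0.117, 0.993, 0.0, 0.0]
contact_force: [0.8, 0.2, 0.6]
opening: 0.502
gripper_force: 0.0
```

Run:
```python
from h import *
go([.4973,.2416,.184],193.3)
```

```text
t 3.35 at [0.4974 0.2419 0.225 ] shift [ 0.02 -0.03  4.1 ] turn [0.     0.0002 0.0024] F [0.79 0.22 0.65]
```

Emit:
move_arm([
  [[0,0,2,0,0,0,0.5],[0,0,4.1,0,0,0,0.5],[0,0,4.1,0,0,0,0.3],[0,0,4.1,0,0,0,0],[0,0,4.1,0,0,0,0],[0,0,4.1,0,0,0,0],[0,0,4.1,0,0,0,0],[0,0,4.1,0,0,0,0]],
], newtons=60)

```text
time: 4.15
eef_pos: [0.4986, 0.242, 0.1855]
tcp_rot: [-0.118, 0.993, 0.0, 0.002]
contact_force: [1.2, -1.4, 7.2]
opening: 0.082
gripper_force: 59.2
```

Emit:
move_arm([
  [[0,0,-1,0,0,0,0],[0,0,-3,0,0,0,0],[0,0,-6,0,0,0,0],[0,0,-9.5,0,0,0,0],[0,0,-13,0,0,0,0],[0,0,-16,0,0,0,0],[0,0,-18.5,0,0,0,0],[0,0,-19.5,0,0,0,0],[0,0,-19.5,0,0,0,0],[0,0,-19.5,0,0,0,0]],
])

```text
time: 5.15
eef_pos: [0.4967, 0.2419, 0.3768]
tcp_rot: [-0.118, 0.993, -0.0, -0.001]
contact_force: [0.2, -1.0, -4.4]
opening: 0.078
gripper_force: 58.7
```

Run:
```python
from h import *
f=np.array([np.cos(np.radians(-13.1)),np.sin(np.radians(-13.1))])
rail=np.array([.599,-.0085])
# tab is 8 mm in front of hook seat (3-11)
go(list(rail+f*(-.008-.11))+[.38],166.9)
go(list(rail+f*(-.008))+[.38],166.9)
im,d=save('wrist','pics/w2.png');P=wcloud(d)
q,m=wpts(P,.27,.3,(.6,-.01),.2)
print(rect(q) if len(q)>5 else len(q))
o=manip.get_obs(); c=o['eef_pos'][:2]
for a,b in((.2,.25),(.29,.32),(.32,.35),(.35,.42)):
    q,m=wpts(P,a,b,c,.1); 
    if len(q)>5: print(a,rect(q))
```

```text
t 5.15 at [0.4967 0.2419 0.3768] shift [  6.46 -21.45  -0.3 ] turn [-0.0005 -0.0023  0.4649] F [ 0.21 -1.03 -4.37]
t 5.15 at [0.4967 0.2419 0.3768] shift [ -3.37 -26.39  -0.33] turn [-0.0005 -0.0023  0.4649] F [ 0.21 -1.03 -4.37]
(1849, array([610.2,  31.7]), array([164. ,  15.6]), 77.4, 'z', array([0.277 , 0.2834, 0.2857]))
0.2 (5654, array([455.3, 231.7]), array([ 75.4, 110.5]), 13.5, 'z', array([0.202 , 0.2271, 0.2461]))
0.29 (2742, array([485.8, 239.2]), array([ 24.8, 109.7]), 13.9, 'z', array([0.291 , 0.2957, 0.3147]))
0.32 (1174, array([495. , 241.6]), array([18.8, 26. ]), 13.4, 'z', array([0.3238, 0.3414, 0.3442]))
0.35 (3858, array([492.5, 242.8]), array([27.7, 27.4]), 50.5, 'z', array([0.365 , 0.3979, 0.4177]))
```

Emit:
move_arm([
  [[0.8,-2.7,0,0,0,0.06,0],[1.6,-5.4,0,0,0,0.12,0],[2.4,-8,0,0,0,0.18,0],[3.2,-10.7,0,0,0,0.24,0],[4,-13.4,0,0,0,0.3,0],[4.8,-16.1,-0.2,0,0,0.36,0],[5.6,-18.8,-0.3,0,0,0.41,0],[6.2,-20.6,-0.3,0,0,0.45,0],[6.5,-21.5,-0.3,0,0,0.465,0],[6.5,-21.5,-0.3,0,0,0.465,0],[6.5,-21.5,-0.3,0,0,0.465,0]],
])

```text
time: 6.3
eef_pos: [0.4841, 0.0184, 0.3807]
tcp_rot: [0.114, 0.994, 0.0, -0.001]
contact_force: [-0.2, 1.8, -3.9]
opening: 0.079
gripper_force: 58.9
```

Run:
```python
from h import *
o=manip.get_obs()
im,d=save('wrist','pics/w3.png');P=wcloud(d);c=o['eef_pos'][:2];print(o['eef_pos'],o['contact_force'],o['torque'])
T=P[...,:];
q,m=wpts(P,.27,.3,(.6,-.01),.2);q=q[(q[:,0]-.599)*np.cos(.2286)-(q[:,1]+.0085)*np.sin(.2286)>-.03]
print('rail',rect(q))
for a,b in((.28,.305),(.32,.35),(.14,.215)):
    q,m=wpts(P,a,b,c,.1);q=q[(q[:,0]-.599)*np.cos(.2286)-(q[:,1]+.0085)*np.sin(.2286)<-.03]
    if len(q)>5: print(a,rect(q))
im,d=save('top','pics/t3.png');C=cloud('top',d)
q=C[150:280,230:400].reshape(-1,3); s=(q[:,0]-.599)*np.cos(.2286)-(q[:,1]+.0085)*np.sin(.2286)
r=q[(q[:,2]>.27)&(q[:,2]<.295)&(abs(s)<.03)];print('rail top',rect(r))
im,d=save('side','pics/s3.png')
f=np.load('wrist.npz')['im']; cv2.imwrite('pics/v3.png',np.hstack([cv2.resize(f[:,100:540],(440,480)),cv2.resize(im[100:340,210:390],(360,480))])[:,:,::-1])
```

```text
[0.48408171 0.01840094 0.38067261] [-0.15335043  1.76599225 -3.86835425] [ 0.05461063 -0.09509568  0.02906521]
rail (386, array([599.1, -10.6]), array([212.2,   9. ]), 77.7, 'z', array([0.2812, 0.2848, 0.2861]))
0.28 (3906, array([473.6,  23.1]), array([110. ,  24.5]), 77.2, 'z', array([0.2833, 0.2969, 0.3013]))
0.32 (1263, array([482.9,  20.2]), array([26.2, 18.8]), 75.9, 'z', array([0.3234, 0.3457, 0.3472]))
0.14 (2225, array([443.3,  31.1]), array([107.4,  76.2]), 76.8, 'z', array([0.2001, 0.2064, 0.2098]))
rail top (141, array([580.2, -94.7]), array([64.3, 14.1]), 74.1, 'z', array([0.2787, 0.284 , 0.2872]))
```

View pics/v3.png

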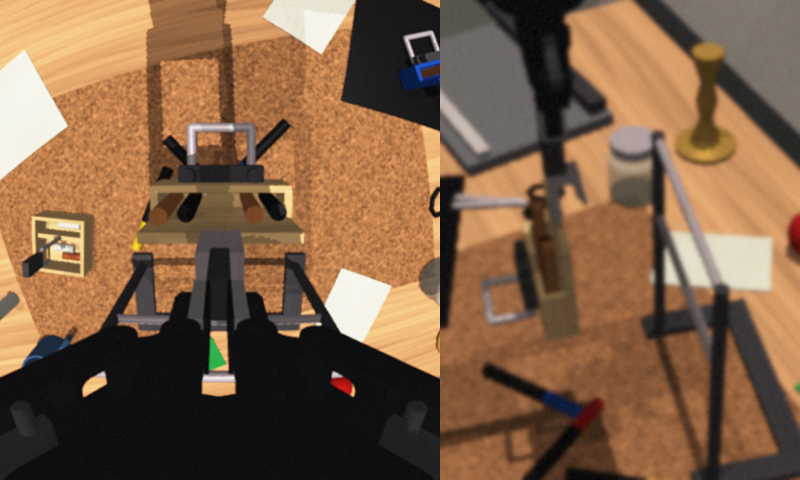

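The wrist view shows the caddy held square at (220,225) with the rail at (220,320) behind it, parallel. TCP and depth agree that the hook seat lies 110 mm in front of the rail.

Emit:
move_arm([
  [[-2,0,0,0,0,0,0],[-4.5,0,0,0,0,0,0],[-7,0,0,0,0,0,0],[-9,0,0,0,0,0,0],[-10.5,0,0,0,0,0,0],[-11,0,0,0,0,0,0],[-11,0,0,0,0,0,0],[-11,0,0,0,0,0,0],[-11,0,0,0,0,0,0]],
])

```text
time: 7.35
eef_pos: [0.5908, -0.0068, 0.3817]
tcp_rot: [0.114, 0.993, 0.0, 0.0]
contact_force: [-0.3, -1.1, -4.5]
opening: 0.083
gripper_force: 58.9
```

Run:
```python
from h import *
f=np.array([np.cos(np.radians(-13.1)),np.sin(np.radians(-13.1))])
go(list(np.array([.5992,-.009])+f*(-.008))+[.3275],166.9)
im,d=save('side','pics/s4.png'); cv2.imwrite('pics/v4.png',cv2.resize(im[100:340,230:430],(500,600),interpolation=cv2.INTER_CUBIC)[:,:,::-1])
```

```text
t 7.35 at [ 0.5908 -0.0068  0.3817] shift [-0.07 -0.03  5.42] turn [0.0001 0.0004 0.0004] F [-0.28 -1.1  -4.54]
```

View pics/v4.png

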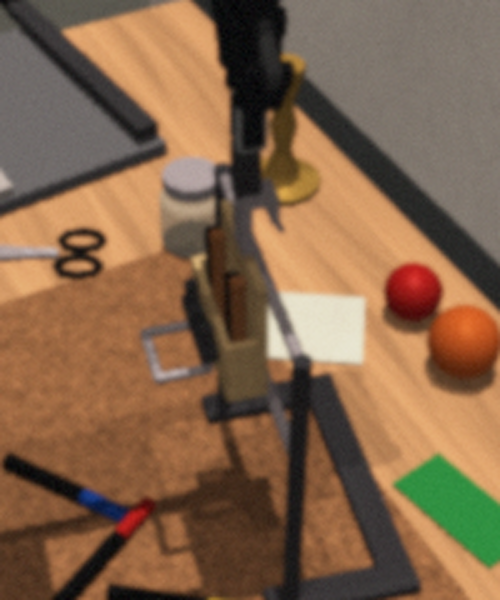

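The hook at (265,205) is above the rail, with the rail running up to it behind the plate. Next I lower it slowly while watching the force.

Emit:
move_arm([
  [[-0.05,0,1,0,0,0,0],[-0.05,0,2,0,0,0,0],[-0.05,0,3,0,0,0,0],[-0.05,0,3.5,0,0,0,0],[-0.05,0,4,0,0,0,0],[-0.05,0,4.4,0,0,0,0],[-0.05,0,4.8,0,0,0,0],[-0.05,0,4.8,0,0,0,0]],
])

```text
time: 8.2
eef_pos: [0.5917, -0.0073, 0.3327]
tcp_rot: [0.114, 0.993, 0.0, -0.0]
contact_force: [-0.9, -0.0, -4.3]
opening: 0.08
gripper_force: 58.9
```

Emit:
move_arm([
  [[0,0,0.2,0,0,0,0],[0,0,0.4,0,0,0,0],[0,0,0.5,0,0,0,0],[0,0,0.5,0,0,0,0]],
])

```text
time: 8.6
eef_pos: [0.5918, -0.0073, 0.3281]
tcp_rot: [0.114, 0.993, 0.0, -0.0]
contact_force: [-0.4, -0.3, -3.2]
opening: 0.077
gripper_force: 58.9
```

Emit:
move_arm([
  [[0,0,0.1,0,0,0,0],[0,0,0.2,0,0,0,0],[0,0,0.2,0,0,0,0]],
])

```text
time: 8.9
eef_pos: [0.5918, -0.0073, 0.3261]
tcp_rot: [0.114, 0.993, 0.0, -0.0]
contact_force: [-0.5, -0.0, -3.9]
opening: 0.079
gripper_force: 58.9
```

Emit:
move_arm([
  [[0,0,0.1,0,0,0,0],[0,0,0.2,0,0,0,0],[0,0,0.2,0,0,0,0]],
])

```text
time: 9.2
eef_pos: [0.5921, -0.0074, 0.3254]
tcp_rot: [0.114, 0.993, -0.0, 0.001]
contact_force: [-1.5, 1.5, 2.8]
opening: 0.079
gripper_force: 59.8
```

It is seated: the weight is off and the force has reversed. I release it and back up.

Emit:
move_arm([
  [[0,0,0.1,0,0,0,0.15],[0,0,0.1,0,0,0,0.35],[0,0,0.1,0,0,0,0.45],[0,0,0.1,0,0,0,0.45],[0,0,-1.5,0,0,0,0.45],[0,0,-4,0,0,0,0.45],[0,0,-7,0,0,0,0.45],[2,0,-9,0,0,0,0.45],[5,0,-10,0,0,0,0.45],[8,0,-10,0,0,0,0.45],[8,0,-10,0,0,0,0.45]],
])

```text
time: 10.3
eef_pos: [0.5115, 0.0118, 0.4262]
tcp_rot: [0.114, 0.994, -0.0, 0.001]
contact_force: [0.0, 0.6, 0.6]
opening: 0.45
gripper_force: 0.0
```

```bash
cat > m.py <<'E'
from h import *
def st(P,z0,z1):
    "points in the stand frame"
    a=np.radians(-13.1);d=P-np.array([.5991,-.0095,0]);s=d[...,0]*np.cos(a)+d[...,1]*np.sin(a);l=-d[...,0]*np.sin(a)+d[...,1]*np.cos(a)
    return s,l
im,d=save('wrist','pics/wx.png');P=wcloud(d);s,l=st(P,0,0)
for n,a,b,s0,s1 in(('tab',.32,.345,-.03,.03),('plate',.225,.26,-.05,.01),('loop',.125,.17,-.1,-.07),('loopz',.12,.17,-.12,-.05)):
    m=(P[...,2]>a)&(P[...,2]<b)&(s>s0)&(s<s1)&(abs(l)<.07)
    if m.sum()>5: Q=np.c_[s[m],l[m],P[m][:,2]]; print(n,rect(Q),Q.mean(0).round(4),np.percentile(Q[:,0],[2,98]).round(4))
E
python3 - <<'E'
from m import *
go([.505,-.228,.35],160.7)
for n,u0,u1,v0,v1 in(('tab',375,425,240,290),):
    f=np.load('top.npz')
P=wcloud(np.load('wrist.npz')['d'])
for a,b in((.1,.165),(.14,.16),(.035,.055)):
    q,m=wpts(P,a,b,(.506,-.229),.07); 
    if len(q)>5: print('lower',a,rect(q))
E
```

```text
tab (432, array([-8.3,  0.6]), array([20.7, 10. ]), 0.2, 'z', array([0.3236, 0.3346, 0.336 ])) [-0.0109  0.0006  0.333 ] [-0.0183  0.0009]
plate (1892, array([-16.2,   1.1]), array([93.1, 25. ]), 89.6, 'z', array([0.2273, 0.2408, 0.2506])) [-0.0147 -0.0004  0.2395] [-0.0279 -0.0045]
loop (425, array([-77.1,   0.3]), array([59.7, 14. ]), 89.8, 'z', array([0.1469, 0.1499, 0.1515])) [-0.0792  0.001   0.1497] [-0.0837 -0.071 ]
loopz (669, array([-67. ,   0.2]), array([33.8, 60.3]), 0.3, 'z', array([0.1472, 0.1501, 0.1519])) [-0.0722  0.0007  0.1499] [-0.0837 -0.0512]
t 10.35 at [0.513  0.0113 0.4255] shift [ -4.61 -23.49   7.56] turn [0.0003 0.0023 0.1085] F [-0.08 -0.13  0.58]
lower 0.1 (329, array([ 509.6, -227.7]), array([12.3, 20.6]), 72.9, 'z', array([0.1073, 0.1341, 0.1463]))
lower 0.14 (128, array([ 509.2, -228.2]), array([11.1, 20.2]), 72.9, 'z', array([0.1411, 0.145 , 0.1466]))
lower 0.035 (884, array([ 509.5, -228.2]), array([85.6, 85.8]), 69.6, 'z', array([0.0357, 0.0437, 0.0459]))
```

Upper hangs upright: tab top at 0.336, loop bar level at about 0.15. Next is the tub, at about (0.508, -0.228).

Emit:
move_arm([
  [[-0.5,-3,0,0,0,0.01,0.5],[-1.2,-7,0,0,0,0.03,0.5],[-2.2,-11,0.5,0,0,0.05,0.5],[-3,-15,1.5,0,0,0.07,0.5],[-3.9,-19,4,0,0,0.09,0.5],[-4.5,-22,7,0,0,0.1,0.5],[-4.6,-23.5,10,0,0,0.109,0.5],[-4.6,-23.5,13,0,0,0.109,0.5],[-4.6,-23.5,14,0,0,0.109,0.5],[-4.6,-23.5,14,0,0,0.109,0.5]],
])

```text
time: 11.35
eef_pos: [0.5052, -0.2283, 0.2824]
tcp_rot: [0.168, 0.986, 0.001, -0.002]
contact_force: [0.1, 0.1, 0.9]
opening: 0.503
gripper_force: 0.0
```

Run:
```python
from h import *
im,d=save('wrist','pics/w6.png');P=wcloud(d)
for a,b in((.11,.155),(.14,.16),(.035,.055)):
    q,m=wpts(P,a,b,(.506,-.229),.07); 
    if len(q)>5: print('lower',a,rect(q))
go([.508,-.228,.135],161.5)
```

```text
lower 0.11 (413, array([ 508.9, -228.3]), array([ 9.8, 20.6]), 71.0, 'z', array([0.1151, 0.1475, 0.1489]))
lower 0.14 (334, array([ 509. , -228.4]), array([ 9.7, 20.4]), 70.8, 'z', array([0.1458, 0.1477, 0.149 ]))
lower 0.035 (2180, array([ 509.8, -228.7]), array([84.6, 84.4]), 70.6, 'z', array([0.0362, 0.0463, 0.048 ]))
t 11.4 at [ 0.5059 -0.2285  0.2843] shift [-0.19  0.11 14.93] turn [ 0.0003 -0.0007 -0.0146] F [0.4  0.22 0.55]
```

Emit:
move_arm([
  [[-0.2,0,4,0,0,0,0.5],[-0.2,0,8,0,0,0,0.5],[-0.2,0,11,0,0,0,0.5],[-0.2,0,11,0,0,0,0.5],[-0.2,0,11,0,0,0,0.5]],
])

```text
time: 11.9
eef_pos: [0.5086, -0.2296, 0.1763]
tcp_rot: [0.168, 0.986, -0.001, 0.001]
contact_force: [-0.2, -0.0, 0.4]
opening: 0.494
gripper_force: 0.0
```

Run:
```python
from h import *
go([.5072,-.2279,.138],160.7)
```

```text
t 11.9 at [ 0.5086 -0.2296  0.1763] shift [0.2  0.11 3.83] turn [-0.0007  0.0024 -0.0002] F [-0.19 -0.03  0.41]
```

Emit:
move_arm([
  [[0.15,0.1,2,0,0,0,0.5],[0.15,0.1,3.8,0,0,0,0.5],[0.15,0.1,3.8,0,0,0,0.3],[0.15,0.1,3.8,0,0,0,0],[0.15,0.1,3.8,0,0,0,0],[0.15,0.1,3.8,0,0,0,0],[0.15,0.1,3.8,0,0,0,0],[0.15,0.1,3.8,0,0,0,0],[0.15,0.1,0,0,0,0,0],[0.15,0.1,-2,0,0,0,0],[0.15,0.1,-4,0,0,0,0],[0.15,0.1,-4,0,0,0,0]],
], newtons=80)

```text
time: 13.1
eef_pos: [0.508, -0.2289, 0.2182]
tcp_rot: [0.168, 0.986, -0.002, 0.003]
contact_force: [0.4, -0.7, 1.5]
opening: -0.003
gripper_force: 0.0
```

The gripper closed on nothing, so I look.

Run:
```python
from h import *
im,d=save('wrist','pics/w7.png');P=wcloud(d)
for a,b in((.11,.155),(.14,.16),(.035,.055)):
    q,m=wpts(P,a,b,(.506,-.229),.09); 
    if len(q)>5: print('lower',a,rect(q))
im2,d2=save('side','pics/s7.png');C=cloud('side',d2)
for a,b in((.11,.16),(.035,.055)):
    q=C[340:430,300:390].reshape(-1,3);q=q[(q[:,2]>a)&(q[:,2]<b)]
    if len(q)>5: print('side',a,rect(q))
cv2.imwrite('pics/v7.png',np.hstack([cv2.resize(im[100:400,120:520],(440,330)),cv2.resize(im2[330:440,290:400],(330,330))])[:,:,::-1])
```

```text
lower 0.11 (688, array([ 506.4, -226.6]), array([10.3, 20. ]), 71.3, 'z', array([0.1156, 0.1436, 0.145 ]))
lower 0.14 (530, array([ 506.6, -226.6]), array([10. , 19.7]), 70.5, 'z', array([0.1425, 0.1439, 0.1451]))
lower 0.035 (2249, array([ 506.6, -226.6]), array([84.7, 84.5]), 70.8, 'z', array([0.037 , 0.0429, 0.0443]))
side 0.11 (196, array([ 507.2, -230.4]), array([11.9, 19.9]), 68.0, 'z', array([0.1125, 0.1354, 0.1484]))
side 0.035 (734, array([ 507.7, -230.1]), array([87.8, 84.3]), 70.4, 'z', array([0.036 , 0.0445, 0.0479]))
```

View pics/v7.png

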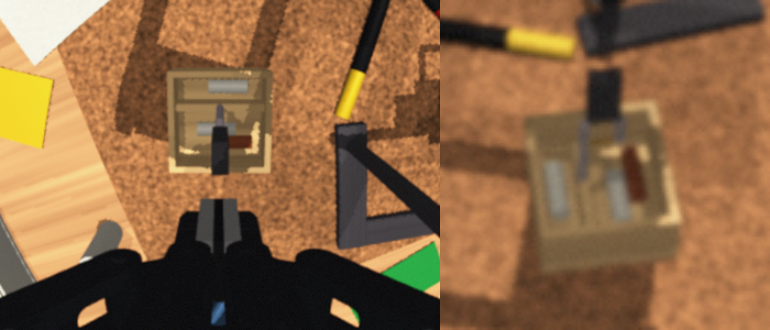

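The tub (wrist crop (220,120)) is still upright in its place, at about (0.507, -0.228). I retry lower down and check the grip before lifting.

Emit:
move_arm([
  [[0,0,0,0,0,0,0.5],[0,0,0,0,0,0,0.5],[0,0,0,0,0,0,0.5],[0,0,3,0,0,0,0.5],[0,0,6,0,0,0,0.5],[0,0,8.3,0,0,0,0.5],[0,0,8.3,0,0,0,0.5],[0,0,8.3,0,0,0,0.5]],
])

```text
time: 14.0
eef_pos: [0.5062, -0.2277, 0.1312]
tcp_rot: [0.168, 0.986, 0.0, -0.001]
contact_force: [-0.0, -0.5, 0.7]
opening: 0.5
gripper_force: 0.0
```

Emit:
move_arm([
  [[0,0,0,0,0,0,0.3],[0,0,0,0,0,0,0],[0,0,0,0,0,0,0],[0,0,0,0,0,0,0],[0,0,0,0,0,0,0],[0,0,0,0,0,0,0]],
], newtons=60)

```text
time: 14.6
eef_pos: [0.5072, -0.228, 0.1328]
tcp_rot: [0.168, 0.986, -0.0, 0.001]
contact_force: [0.0, 2.2, 6.5]
opening: 0.09
gripper_force: 59.0
```

Emit:
move_arm([
  [[0,0,-0.5,0,0,0,0],[0,0,-1.5,0,0,0,0],[0,0,-3,0,0,0,0],[0,0,-4.5,0,0,0,0],[0,0,-6,0,0,0,0],[0,0,-7.5,0,0,0,0],[0,0,-8.5,0,0,0,0],[0,0,-8.5,0,0,0,0]],
], newtons=80)

```text
time: 15.4
eef_pos: [0.5069, -0.2282, 0.218]
tcp_rot: [0.168, 0.986, -0.001, 0.001]
contact_force: [-0.1, -0.4, -2.3]
opening: 0.075
gripper_force: 78.9
```

Run:
```python
from h import *
f=np.array([np.cos(np.radians(-13.1)),np.sin(np.radians(-13.1))])
bar=np.array([.5991,-.0095])+f*-.082
# TCP z when seat is 36 above bar (bar z .148): seat .184 -> tab .218 -> TCP .2225
go(list(bar-f*.11)+[.2215],166.9)
go(list(bar)+[.2215],166.9)
```

```text
t 15.4 at [ 0.5069 -0.2282  0.218 ] shift [17.64 21.6  -0.42] turn [-0.0011  0.0028 -0.1091] F [-0.08 -0.38 -2.3 ]
t 15.4 at [ 0.5069 -0.2282  0.218 ] shift [ 6.7  22.8  -0.39] turn [-0.0011  0.0028 -0.1091] F [-0.08 -0.38 -2.3 ]
```

Emit:
move_arm([
  [[3,0,0,0,0,0,0],[7,1,0,0,0,-0.02,0],[11,3,0,0,0,-0.04,0],[14.5,6,-0.1,0,0,-0.06,0],[17,9.5,-0.2,0,0,-0.08,0],[17.6,13,-0.3,0,0,-0.1,0],[17.6,16.5,-0.4,0,0,-0.109,0],[17.6,19.5,-0.4,0,0,-0.109,0],[17.6,21.2,-0.4,0,0,-0.109,0],[17.6,21.6,-0.4,0,0,-0.109,0],[17.6,21.6,-0.4,0,0,-0.109,0],[17.6,21.6,-0.4,0,0,-0.109,0]],
])

```text
time: 16.6
eef_pos: [0.4114, 0.0338, 0.2199]
tcp_rot: [0.114, 0.993, -0.0, -0.0]
contact_force: [0.2, 0.0, -2.1]
opening: 0.08
gripper_force: 78.8
```

Run:
```python
from m import *
print(manip.get_obs()['eef_pos'])
# held tub in stand frame
for n,a,b,s0,s1 in(('tubrim',.11,.14,-.27,-.13),('ltab',.215,.245,-.25,-.15),('hook',.15,.2,-.25,-.15)):
    m=(P[...,2]>a)&(P[...,2]<b)&(s>s0)&(s<s1)&(abs(l)<.07)
    if m.sum()>5: Q=np.c_[s[m],l[m],P[m][:,2]]; print(n,rect(Q))
go([.5191-.0001,.0091,.2215],166.9)
im2,d2=save('side','pics/s8.png');im=np.load('wrist.npz')['im']
C=cloud('side',d2);s,l=st(C,0,0)
for n,a,b,s0,s1 in(('sbar',.135,.165,-.095,-.068),('stubrim',.11,.14,-.27,-.13),('sltab',.215,.25,-.25,-.15)):
    m=(C[...,2]>a)&(C[...,2]<b)&(s>s0)&(s<s1)&(abs(l)<.07)
    if m.sum()>5: Q=np.c_[s[m],l[m],C[m][:,2]]; print(n,rect(Q))
cv2.imwrite('pics/v8.png',np.hstack([cv2.resize(im[60:420,140:500],(400,400)),cv2.resize(im2[150:330,190:370],(400,400))])[:,:,::-1])
```

```text
loop (330, array([-82.6,  -0.5]), array([ 7.6, 23.8]), 1.7, 'z', array([0.147 , 0.1506, 0.1521])) [-0.0836 -0.0005  0.1502] [-0.0861 -0.0794]
loopz (330, array([-82.6,  -0.5]), array([ 7.6, 23.8]), 1.7, 'z', array([0.147 , 0.1506, 0.1521])) [-0.0836 -0.0005  0.1502] [-0.0861 -0.0794]
[0.41146562 0.03363268 0.22001773]
tubrim (5947, array([-192.1,    0.2]), array([84.6, 84.9]), 90.0, 'z', array([0.1132, 0.1307, 0.133 ]))
ltab (1959, array([-196.4,    1.5]), array([26.8, 27.2]), 37.2, 'z', array([0.2209, 0.2335, 0.2437]))
hook (387, array([-2.038e+02,  1.000e-01]), array([9.8, 5.4]), 89.9, 'z', array([0.1565, 0.1847, 0.1984]))
t 16.65 at [0.4115 0.0336 0.22  ] shift [-11.03   0.06  -0.16] turn [-0.0005 -0.0006 -0.001 ] F [-0.14 -0.17 -2.1 ]
sbar (128, array([-77.,  -3.]), array([17.1, 59.8]), 0.1, 'z', array([0.1472, 0.151 , 0.1536]))
stubrim (913, array([-191.4,   -2.6]), array([89.3, 84. ]), 89.8, 'z', array([0.1117, 0.1263, 0.1344]))
sltab (114, array([-191.1,  -13.1]), array([21.4, 15.9]), 8.0, 'z', array([0.2168, 0.2375, 0.2492]))
```

View pics/v8.png

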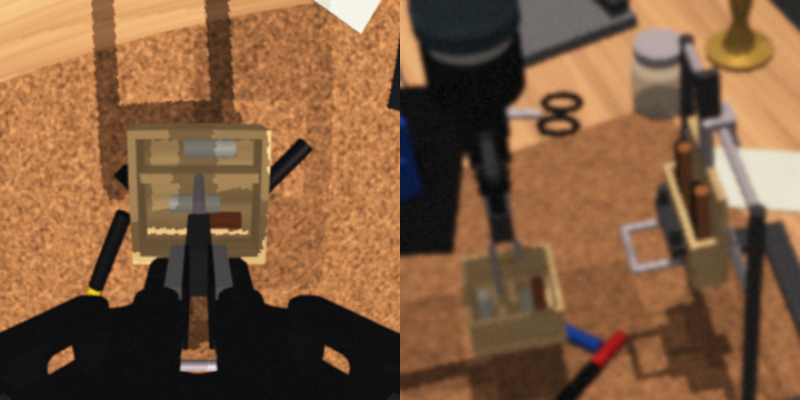

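The tub is level and square (wrist (200,195)). Relative to the stand the bar is at s=-82.6 mm and z≈0.149, the tub centre at s=-192 mm and the seat at about 0.182. So I raise 3 mm and go ahead 109.5 mm.

Emit:
move_arm([
  [[0,0,-0.3,0,0,0,0],[-1.5,0,-0.3,0,0,0,0],[-3.5,0,-0.3,0,0,0,0],[-5.5,0,-0.3,0,0,0,0],[-7,0,-0.3,0,0,0,0],[-8,0,-0.3,0,0,0,0],[-9,0,-0.3,0,0,0,0],[-9,0,-0.3,0,0,0,0]],
])

```text
time: 17.5
eef_pos: [0.5008, 0.0134, 0.2231]
tcp_rot: [0.114, 0.993, -0.0, 0.0]
contact_force: [-1.1, 0.0, -2.4]
opening: 0.078
gripper_force: 78.8
```

Run:
```python
from m import *
print(manip.get_obs()['eef_pos'])
for n,a,b,s0,s1 in(('tubrim',.11,.142,-.2,-.05),('bar',.143,.16,-.095,-.07)):
    m=(P[...,2]>a)&(P[...,2]<b)&(s>s0)&(s<s1)&(abs(l)<.045)
    if m.sum()>5: Q=np.c_[s[m],l[m],P[m][:,2]]; print(n,rect(Q))
go([.5192,.009,.2245],166.9)
im2,d2=save('side','pics/s9.png');C=cloud('side',d2);s,l=st(C,0,0)
for n,a,b,s0,s1 in(('sbar',.143,.165,-.095,-.05),('stubrim',.12,.142,-.17,-.05),('hook end',.155,.2,-.11,-.085)):
    m=(C[...,2]>a)&(C[...,2]<b)&(s>s0)&(s<s1)&(abs(l)<.04)
    if m.sum()>5: Q=np.c_[s[m],l[m],C[m][:,2]]; print(n,rect(Q))
```

```text
loop (1918, array([-84.9,   0.9]), array([29.9, 84.6]), 0.1, 'z', array([0.1308, 0.149 , 0.1518])) [-0.0829  0.0008  0.1437] [-0.0985 -0.071 ]
loopz (4419, array([-85.2,   0.9]), array([84.6, 69.4]), 89.9, 'z', array([0.1232, 0.1349, 0.1519])) [-0.0917  0.001   0.1368] [-0.1172 -0.0597]
[0.49973881 0.01377698 0.2230601 ]
tubrim (5898, array([-101.6,    0.9]), array([84.8, 84.6]), 0.0, 'z', array([0.1126, 0.1331, 0.136 ]))
bar (1144, array([-78.7,   0.8]), array([60.2, 16.9]), 89.8, 'z', array([0.1478, 0.1506, 0.152 ]))
t 17.55 at [0.4997 0.0138 0.2231] shift [-2.   -0.02 -0.15] turn [-0.     -0.0006 -0.0004] F [-0.71 -0.4  -2.46]
sbar (195, array([-68. ,  -2.9]), array([62. , 35.1]), 89.6, 'z', array([0.1473, 0.151 , 0.1536]))
stubrim (390, array([-101.4,   -0.2]), array([84.6, 79.7]), 0.0, 'z', array([0.122 , 0.1338, 0.1376]))
hook end (75, array([-98.8,  -3.9]), array([22.1,  7.9]), 1.8, 'z', array([0.1648, 0.1838, 0.1986]))
```

Hook end is about 0.1625 (bar top 0.1525) and the rim about 0.1355, so both clear. The remaining advance is 18.5 mm.

Emit:
move_arm([
  [[-0.5,0,0,0,0,0,0],[-1,0,0,0,0,0,0],[-1.5,0,0,0,0,0,0],[-1.85,0,0,0,0,0,0],[-1.85,0,0,0,0,0,0],[-1.85,0,0,0,0,0,0]],
])

```text
time: 18.2
eef_pos: [0.5174, 0.0098, 0.2232]
tcp_rot: [0.114, 0.993, 0.0, -0.0]
contact_force: [-0.1, -1.3, -2.6]
opening: 0.075
gripper_force: 78.8
```

Run:
```python
from m import *
o=manip.get_obs();print(o['eef_pos'],o['contact_force'])
for n,a,b,s0,s1 in(('tubrim',.11,.142,-.2,-.03),('bar',.143,.16,-.095,-.07)):
    m=(P[...,2]>a)&(P[...,2]<b)&(s>s0)&(s<s1)&(abs(l)<.045)
    if m.sum()>5: Q=np.c_[s[m],l[m],P[m][:,2]]; print(n,rect(Q))
```

```text
loop (2996, array([-85. ,   1.1]), array([30. , 84.4]), 0.0, 'z', array([0.1253, 0.1468, 0.152 ])) [-0.0856  0.0015  0.141 ] [-0.098 -0.071]
loopz (5401, array([-84.9,   1. ]), array([84.7, 69.8]), 90.0, 'z', array([0.1239, 0.1356, 0.1522])) [-0.0833  0.001   0.1392] [-0.1166 -0.0509]
[0.51732846 0.00985974 0.22317804] [-0.4261369  -0.45635076 -3.19562143]
tubrim (6013, array([-80.7,  -0.1]), array([89.4, 90.9]), 89.9, 'z', array([0.112 , 0.1333, 0.1361]))
bar (1427, array([-78.3,   0.9]), array([59.7, 16.5]), 89.9, 'z', array([0.1475, 0.1505, 0.152 ]))
```

Emit:
move_arm([
  [[0,0,0.3,0,0,0,0],[0,0,0.6,0,0,0,0],[0,0,0.9,0,0,0,0],[0,0,1.2,0,0,0,0],[0,0,1.4,0,0,0,0],[0,0,1.6,0,0,0,0],[0,0,1.6,0,0,0,0]],
])

```text
time: 18.95
eef_pos: [0.5176, 0.0098, 0.2072]
tcp_rot: [0.114, 0.993, 0.0, 0.0]
contact_force: [-0.2, 0.1, 0.7]
opening: 0.082
gripper_force: 79.1
```

Emit:
move_arm([
  [[0,0,0.2,0,0,0,0],[0,0,0.4,0,0,0,0],[0,0,0.6,0,0,0,0],[0,0,0.8,0,0,0,0],[0,0,0.8,0,0,0,0]],
])

```text
time: 19.45
eef_pos: [0.5177, 0.0097, 0.1994]
tcp_rot: [0.114, 0.993, -0.0, 0.0]
contact_force: [-0.1, -0.8, 3.5]
opening: 0.078
gripper_force: 79.6
```

Emit:
move_arm([
  [[0,0,0.2,0,0,0,0],[0,0,0.4,0,0,0,0],[0,0,0.6,0,0,0,0],[0,0,0.6,0,0,0,0]],
])

```text
time: 19.85
eef_pos: [0.5178, 0.0097, 0.1934]
tcp_rot: [0.114, 0.993, -0.0, 0.0]
contact_force: [0.5, -0.4, 6.0]
opening: 0.076
gripper_force: 79.8
```

Emit:
move_arm([
  [[0,0,0.15,0,0,0,0],[0,0,0.3,0,0,0,0],[0,0,0.4,0,0,0,0],[0,0,0.4,0,0,0,0]],
])

```text
time: 20.25
eef_pos: [0.518, 0.0097, 0.1898]
tcp_rot: [0.114, 0.993, -0.0, 0.001]
contact_force: [-0.7, -0.5, 7.2]
opening: 0.078
gripper_force: 80.0
```

Emit:
move_arm([
  [[0,0,0.1,0,0,0,0],[0,0,0.2,0,0,0,0],[0,0,0.3,0,0,0,0],[0,0,0.3,0,0,0,0]],
])

```text
time: 20.65
eef_pos: [0.5181, 0.0096, 0.187]
tcp_rot: [0.114, 0.993, -0.0, 0.001]
contact_force: [-0.5, 0.5, 8.2]
opening: 0.073
gripper_force: 80.1
```

Emit:
move_arm([
  [[0,0,0.1,0,0,0,0],[0,0,0.2,0,0,0,0],[0,0,0.2,0,0,0,0]],
])

```text
time: 20.95
eef_pos: [0.5183, 0.0096, 0.1851]
tcp_rot: [0.114, 0.993, -0.0, 0.001]
contact_force: [-0.1, -0.2, 8.1]
opening: 0.079
gripper_force: 80.2
```

Emit:
move_arm([
  [[0,0,0.1,0,0,0,0],[0,0,0.2,0,0,0,0],[0,0,0.2,0,0,0,0]],
])

```text
time: 21.25
eef_pos: [0.5184, 0.0096, 0.1833]
tcp_rot: [0.114, 0.993, -0.0, 0.001]
contact_force: [0.1, -0.4, 9.6]
opening: 0.075
gripper_force: 80.3
```

Emit:
move_arm([
  [[0,0,0.1,0,0,0,0],[0,0,0.1,0,0,0,0]],
])

```text
time: 21.45
eef_pos: [0.5185, 0.0096, 0.1824]
tcp_rot: [0.114, 0.993, -0.0, 0.001]
contact_force: [-0.3, -0.1, 9.6]
opening: 0.079
gripper_force: 80.3
```

Run:
```python
from m import *
o=manip.get_obs();print(o['eef_pos'],o['contact_force'])
m=(P[...,2]>.08)&(P[...,2]<.105)&(s<-.09)&(s>-.14)&(abs(l)<.05)
if m.sum()>5: Q=np.c_[s[m],l[m],P[m][:,2]]; print('rim',rect(Q),Q[:,0].min())
m=(P[...,2]>.108)&(P[...,2]<.15)&(s<-.05)&(s>-.1)&(abs(l)<.045)
if m.sum()>5: Q=np.c_[s[m],l[m],P[m][:,2]]; print('loop',rect(Q)); b=Q[(abs(Q[:,1])>.015)&(abs(Q[:,1])<.022)];print(len(b),rect(b))
im,d=save('side','pics/s10.png');w=np.load('wrist.npz')['im']
cv2.imwrite('pics/v10.png',np.hstack([cv2.resize(w[60:300,200:440],(400,400)),cv2.resize(im[190:310,230:350],(400,400),interpolation=cv2.INTER_CUBIC)])[:,:,::-1])
```

```text
loop (1654, array([-83.2,   0.9]), array([59.1, 26.3]), 90.0, 'z', array([0.1254, 0.1273, 0.1635])) [-0.083   0.0009  0.1334] [-0.0959 -0.0708]
loopz (2539, array([-73.2,   1.2]), array([60. , 46.5]), 88.0, 'z', array([0.1243, 0.1272, 0.1642])) [-0.0776  0.0008  0.1318] [-0.0959 -0.0506]
[0.5184961  0.00957213 0.18245246] [-0.05442975 -0.31644017  9.80399231]
rim (3226, array([-107.2,    1. ]), array([34.4, 84.4]), 0.0, 'z', array([0.083 , 0.0933, 0.0955])) -0.1244212660274143
loop (2295, array([-73.5,   1. ]), array([60.1, 45.9]), 89.1, 'z', array([0.1235, 0.127 , 0.1438]))
385 (385, array([-72. ,  -0.1]), array([26. , 43.9]), 0.2, 'z', array([0.1238, 0.1264, 0.1279]))
```

View pics/v10.png

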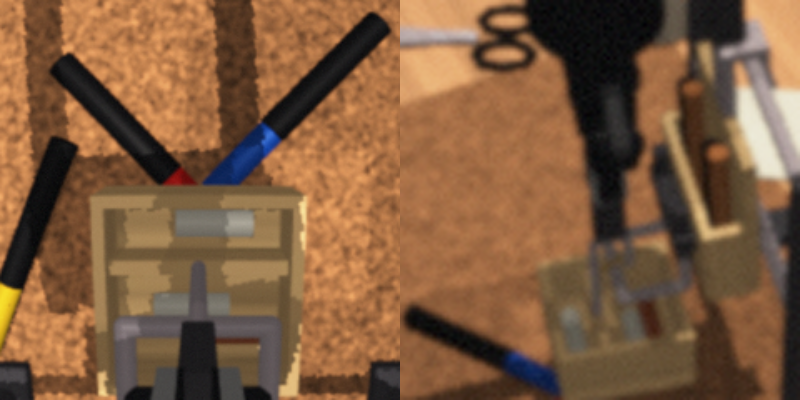

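The hook is over the loop's bar: in the wrist crop the bar at (195,328) lies inside the hook, with the loop pressed down about 23 mm. By depth the bar is about 20 mm below the seat, so it is lifting the gate. I continue 1 mm at a time and stay well under 20 N.

Emit:
move_arm([
  [[0,0,0.1,0,0,0,0],[0,0,0.1,0,0,0,0]],
])

```text
time: 21.75
eef_pos: [0.5185, 0.0096, 0.1815]
tcp_rot: [0.114, 0.993, -0.0, 0.001]
contact_force: [-0.7, 0.4, 8.8]
opening: 0.076
gripper_force: 80.4
```

Emit:
move_arm([
  [[0,0,0.1,0,0,0,0],[0,0,0.2,0,0,0,0],[0,0,0.2,0,0,0,0]],
])

```text
time: 22.05
eef_pos: [0.5186, 0.0095, 0.1796]
tcp_rot: [0.114, 0.993, -0.0, 0.002]
contact_force: [-0.7, 0.1, 9.9]
opening: 0.075
gripper_force: 80.5
```

Emit:
move_arm([
  [[0,0,0.1,0,0,0,0],[0,0,0.2,0,0,0,0],[0,0,0.2,0,0,0,0]],
])

```text
time: 22.35
eef_pos: [0.5179, 0.0098, 0.1772]
tcp_rot: [0.114, 0.993, -0.0, 0.001]
contact_force: [-0.8, 1.0, 10.2]
opening: 0.081
gripper_force: 80.4
```

Emit:
move_arm([
  [[0,0,0.1,0,0,0,0],[0,0,0.1,0,0,0,0]],
])

```text
time: 22.55
eef_pos: [0.5172, 0.0099, 0.1758]
tcp_rot: [0.114, 0.993, 0.0, -0.0]
contact_force: [-3.1, 0.5, 7.3]
opening: 0.081
gripper_force: 80.2
```

```bash
cat > n.py <<'E'
from m import *
o=manip.get_obs();print(o['eef_pos'],o['contact_force'])
m=(P[...,2]>.06)&(P[...,2]<.105)&(s<-.09)&(s>-.14)&(abs(l)<.05)
if m.sum()>5: Q=np.c_[s[m],l[m],P[m][:,2]]; print('rim',rect(Q),Q[:,0].min())
m=(P[...,2]>.108)&(P[...,2]<.165)&(s<-.05)&(s>-.1)&(abs(l)<.022)&(abs(l)>.014)
if m.sum()>5: Q=np.c_[s[m],l[m],P[m][:,2]]; print('bar',rect(Q),Q[:,0].min())
m=(P[...,2]>.22)&(P[...,2]<.35)&(s>-.05)&(s<.02)&(abs(l)<.07)
if m.sum()>5: Q=np.c_[s[m],l[m],P[m][:,2]]; print('plate/pens',rect(Q))
E
python3 n.py
```

```text
loop (1975, array([-84.5,   0.8]), array([28.9, 59.8]), 0.0, 'z', array([0.1262, 0.1287, 0.1651])) [-0.0839  0.0006  0.1346] [-0.0984 -0.0709]
loopz (2659, array([-74.7,   0.8]), array([59.9, 49.3]), 89.9, 'z', array([0.1258, 0.1288, 0.1666])) [-0.0788  0.0006  0.1345] [-0.0984 -0.0504]
[0.51708494 0.00996494 0.17574137] [-2.78443643  0.03684955  8.13136045]
rim (4421, array([-109.3,    0.9]), array([38.5, 84.7]), 0.0, 'z', array([0.0609, 0.0794, 0.0895])) -0.1285567331987496
bar (444, array([-74.2,  -0. ]), array([44. , 21.3]), 89.9, 'z', array([0.1254, 0.128 , 0.1295])) -0.08490545087543969
```

The bar is now about 13.5 mm below the seat and the push is dropping. The gate presses forward, so I ease 1 mm towards the robot and go on down.

Emit:
move_arm([
  [[0.1,0,0,0,0,0,0],[0.1,0,0.1,0,0,0,0],[0.1,0,0.2,0,0,0,0],[0.1,0,0.2,0,0,0,0]],
])

```text
time: 23.0
eef_pos: [0.5167, 0.01, 0.1732]
tcp_rot: [0.114, 0.993, -0.0, 0.0]
contact_force: [2.2, -1.6, 2.8]
opening: 0.077
gripper_force: 79.7
```

Emit:
move_arm([
  [[-0.1,0,0.1,0,0,0,0],[-0.1,0,0.2,0,0,0,0],[-0.1,0,0.2,0,0,0,0]],
])

```text
time: 23.3
eef_pos: [0.5176, 0.0098, 0.1712]
tcp_rot: [0.114, 0.993, 0.0, 0.0]
contact_force: [0.2, -0.4, 5.0]
opening: 0.079
gripper_force: 79.8
```

```bash
python3 n.py
```

```text
loop (2226, array([-83.6,   0.7]), array([27.1, 60.2]), 0.0, 'z', array([0.1341, 0.137 , 0.1631])) [-0.0835  0.0006  0.1402] [-0.0961 -0.0708]
loopz (2829, array([-73.6,   0.7]), array([47.2, 60.2]), 0.2, 'z', array([0.1342, 0.1372, 0.1653])) [-0.0789  0.0007  0.1405] [-0.0962 -0.0504]
[0.51762436 0.00976407 0.17125467] [ 0.44623438 -0.34642433  4.08750064]
rim (3726, array([-107.5,    1. ]), array([84.4, 35. ]), 90.0, 'z', array([0.0649, 0.0815, 0.0842])) -0.12500400917233168
bar (449, array([-76.2,  -0. ]), array([18.6, 43.9]), 0.3, 'z', array([0.1343, 0.1366, 0.1379])) -0.0853817481494325
```

The bar is home: its centre is at 0.134 and so is the seat. I ease up so that the loop just carries the tub.

Emit:
move_arm([
  [[0,0,-0.2,0,0,0,0],[0,0,-0.4,0,0,0,0],[0,0,-0.6,0,0,0,0],[0,0,-0.8,0,0,0,0],[0,0,-0.9,0,0,0,0],[0,0,-0.9,0,0,0,0],[0,0,-0.9,0,0,0,0]],
])

```text
time: 24.05
eef_pos: [0.5173, 0.0099, 0.1801]
tcp_rot: [0.114, 0.993, 0.0, -0.0]
contact_force: [1.0, -0.5, 0.4]
opening: 0.079
gripper_force: 79.3
```

```bash
python3 n.py
```

```text
loop (2198, array([-83.9,   0.5]), array([60.3, 27.7]), 90.0, 'z', array([0.1412, 0.1454, 0.1632])) [-0.0834  0.0006  0.1465] [-0.0969 -0.0709]
loopz (2785, array([-73.9,   0.5]), array([47.8, 60.3]), 0.4, 'z', array([0.1413, 0.1456, 0.1654])) [-0.0791  0.0008  0.1469] [-0.0968 -0.0505]
[0.51728198 0.00982986 0.1800604 ] [-0.15749822 -0.08877104  1.32061345]
rim (4965, array([-107.7,    1. ]), array([84.6, 35.4]), 90.0, 'z', array([0.0614, 0.0824, 0.0928])) -0.12546131356478696
bar (477, array([-76.8,   0. ]), array([18.1, 43.9]), 0.3, 'z', array([0.1416, 0.1451, 0.1465])) -0.08578452556776794
```

Bar and seat rise together. I release and go straight up.

Emit:
move_arm([
  [[0,0,0,0,0,0,0.12],[0,0,0,0,0,0,0.2],[0,0,0,0,0,0,0.3],[0,0,0,0,0,0,0.4],[0,0,0,0,0,0,0.4],[0,0,-0.5,0,0,0,0.4],[0,0,-2,0,0,0,0.4],[0.5,0,-4.5,0,0,0,0.4],[1.5,0,-8,0,0,0,0.4],[4,0,-12,0,0,0,0.4],[8,0,-14,0,0,0,0.4],[8,0,-14,0,0,0,0.4]],
])

```text
time: 25.3
eef_pos: [0.4378, 0.0288, 0.3247]
tcp_rot: [0.114, 0.994, -0.0, 0.003]
contact_force: [0.9, 0.1, 0.1]
opening: 0.399
gripper_force: 0.0
```

Run:
```python
from n import *
im,d=save('side','pics/s11.png');w=np.load('wrist.npz')['im']
cv2.imwrite('pics/v11.png',np.hstack([cv2.resize(w[60:300,200:440],(400,400)),cv2.resize(im[190:320,240:370],(400,400),interpolation=cv2.INTER_CUBIC)])[:,:,::-1])
for n,a,b,s0,s1 in(('ltab',.17,.21,-.11,-.06),('tub',.05,.11,-.14,-.03)):
    m=(P[...,2]>a)&(P[...,2]<b)&(s>s0)&(s<s1)&(abs(l)<.06)
    if m.sum()>5: Q=np.c_[s[m],l[m],P[m][:,2]]; print(n,rect(Q))
```

```text
loop (671, array([-83.2,   0.3]), array([26.4, 60. ]), 0.0, 'z', array([0.1393, 0.1443, 0.162 ])) [-8.270e-02  1.000e-04  1.453e-01] [-0.095  -0.0709]
loopz (970, array([-73.2,   0.7]), array([64.5, 46.3]), 90.0, 'z', array([0.1395, 0.1445, 0.1591])) [-0.0762  0.0002  0.145 ] [-0.095  -0.0515]
[0.43903316 0.02833224 0.32289081] [ 1.10059015 -0.48039429  0.27133792]
rim (1790, array([-106. ,    0.3]), array([32.1, 84.7]), 0.1, 'z', array([0.0611, 0.0802, 0.0905])) -0.12214210186201639
bar (146, array([-71.4,  -0. ]), array([44. , 24.9]), 90.0, 'z', array([0.1399, 0.1441, 0.1455])) -0.08383152089158327
plate/pens (107, array([-26.8,   0.1]), array([86.9,  5.5]), 89.8, 'z', array([0.2202, 0.2219, 0.2249]))
ltab (356, array([-84.9,   0.5]), array([19.7,  9.8]), 0.7, 'z', array([0.1739, 0.1914, 0.1929]))
tub (4823, array([-79.5,   0.4]), array([85.2, 84.9]), 0.1, 'z', array([0.0507, 0.0699, 0.0925]))
```

View pics/v11.png

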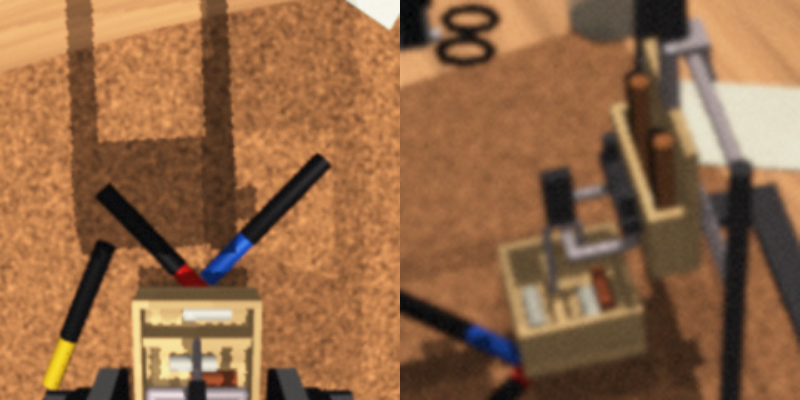

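The tub hangs from the loop, level and free (side crop (570,290)), with bar and seat both at about 0.141 and the upper caddy still on the rail. I let it settle and then check.

Emit:
move_arm([
  [[2,0,-2,0,0,0,0.4],[4,0,-3,0,0,0,0.4],[4,0,-3,0,0,0,0.4],[4,0,-3,0,0,0,0.4],[4,0,-3,0,0,0,0.4],[4,0,-3,0,0,0,0.4],[4,0,-3,0,0,0,0.4],[4,0,-3,0,0,0,0.4],[4,0,-3,0,0,0,0.4],[4,0,-3,0,0,0,0.4],[4,0,-3,0,0,0,0.4],[4,0,-3,0,0,0,0.4]],
])

```text
time: 26.6
eef_pos: [0.4006, 0.037, 0.3503]
tcp_rot: [0.114, 0.993, 0.0, 0.0]
contact_force: [0.4, 0.1, -0.7]
opening: 0.4
gripper_force: 0.0
```

Emit:
move_arm([
  [[0,0,0,0,0,0,0.4],[0,0,0,0,0,0,0.4],[0,0,0,0,0,0,0.4],[0,0,0,0,0,0,0.4],[0,0,0,0,0,0,0.4],[0,0,0,0,0,0,0.4],[0,0,0,0,0,0,0.4],[0,0,0,0,0,0,0.4],[0,0,0,0,0,0,0.4],[0,0,0,0,0,0,0.4],[0,0,0,0,0,0,0.4],[0,0,0,0,0,0,0.4]],
])

```text
time: 27.8
eef_pos: [0.4006, 0.037, 0.3503]
tcp_rot: [0.114, 0.993, 0.0, 0.0]
contact_force: [1.0, -0.3, 0.3]
opening: 0.396
gripper_force: 0.0
```

Run:
```python
from m import *
for k in range(3):
    im,d=manip.read_camera('top');C=cloud('top',d);s,l=st(C,0,0)
    for n,a,b,s0,s1 in(('ltab',.17,.21,-.12,-.06),('utab',.315,.35,-.04,.03),('tub',.08,.11,-.14,-.03)):
        m=(C[...,2]>a)&(C[...,2]<b)&(s>s0)&(s<s1)&(abs(l)<.06)
        if m.sum()>5: print(n,rect(np.c_[s[m],l[m],C[m][:,2]]))
print(manip.close_job())
```

```text
loop (554, array([-83.8,   1. ]), array([59.9, 27.6]), 90.0, 'z', array([0.1402, 0.1461, 0.163 ])) [-0.084   0.0013  0.1471] [-0.0964 -0.0709]
loopz (858, array([-73.8,   1.4]), array([47.6, 67.7]), 0.0, 'z', array([0.1417, 0.1466, 0.1677])) [-0.075   0.001   0.1488] [-0.0961 -0.0501]
utab (53, array([-12.9,   0.1]), array([ 9.8, 19.4]), 89.4, 'z', array([0.3205, 0.3338, 0.3375]))
utab (55, array([-12.6,   0.1]), array([ 9.8, 20.6]), 89.6, 'z', array([0.3181, 0.3341, 0.338 ]))
utab (53, array([-12.6,   0. ]), array([ 9.8, 20.7]), 89.5, 'z', array([0.3216, 0.3347, 0.3391]))
the job is handed in; nothing more can be done
None
```

The upper caddy hangs on the top rail, the tub hangs from its loop with the bar home in the snap hook, and both are released. I handed the job in at about 28 s without viewing the gate directly: I judged it shut from the push dropping and from bar and seat rising together.

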